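Hang the tasting tin on its stand by the snap hook

TASK

Hang the tasting tin that has a snap hook on top from the eye of the counter stand: pick it up, press the hook's sprung gate against the eye until the bar is inside and the gate has snapped shut behind it, and let the tin hang there freely and still. The eye's arm is telescopic and nobody has noted how far out it stands, so go gently by feel: never press the tin on the stand with more than 15 N, keep the tin upright so that no chocolate spills, and leave the other things where they are.

Things in the scene. Friction and masses are not known exactly. Their poses are not given: they have to be found in the camera images.
- tin: The tin to hang: open round steel pot 64 mm across, 55 mm high, 0.2 to 0.35 kg, standing upright. A wire arch carries a steel snap hook over its middle. Origin: centre of the pot's underside, z up. The hook lies in the tin's x-z plane, 13 mm thick in y, its gate facing the tin's +x; its foot is 74 to 82 mm high. (All hook heights are over the pot's underside, all x from the tin's axis.)
- tab (a point): Where to grip: flat tab on top of the hook, 24 mm along the tin's x, 10 mm thick along y, 129 to 157 mm high. The point is on the tin's axis, 148 mm high; axes as the tin's.
- seat (a point): Inside of the hook's crown, where the eye's bar rests when the tin hangs: on the tin's axis, 123 mm high, sloping to about 120 mm at both sides; axes as the tin's.
- nose (a point): Lower end of the hook's nose (the front end of the crown): the nose is at x = 10 to 15 mm and reaches down to this point, x = 12.5 mm, 107 mm high. The opening below it, 82 to 107 mm high, is closed only by the gate.
- spine (a point): Front face of the hook's spine (its back), slotted to let the gate fold in: this point is at x = -3.5 mm, 101 mm high. The eye's bar, pushed in, stops here with its centre at x = 0; it can rise past the nose into the crown once its centre is behind x = 6 mm.
- gate_tip (a point): Upper end of the gate, a steel bar 28 mm long, 5 mm wide, 4 mm thick, hinged at x = 8 mm, 82 mm high. Shut, it stands upright behind the nose, tip 110 mm high. It swings inwards only (tip to the tin's -x) and springs shut; the bar pressing at 101 mm height needs about 2 N at first, about 5 N by the time it meets the spine.
- stand: Counter stand, fixed: base 120 mm square, steel post, dark head block 30 x 64 x 22 mm, its middle 190 mm high. Origin: centre of the base's underside, z up. From the head a stiff telescopic eye sticks out towards the stand's -x: a closed level staple of 7 mm round steel rod, 47 mm wide over all, its front bar along the stand's y.
- eye_in (a point): Where the centre of the eye's front bar would be with its telescopic arm pushed fully in: 50 mm from the post's axis on the stand's -x side, 190 mm high; axes as the stand's. The arm is now drawn out, so the real bar has this height and this y but stands 10 to 60 mm farther out, towards the stand's -x: how far is not measured.
- plain_tin: Bystander: the same pot and arch, but with only a plain wire ring (24 mm across) on top and no hook, 100 mm high in all. Origin: centre of the underside.
- jar: Bystander: glass jar 70 mm across, 110 mm high. Origin: centre of the underside.
- gift_a: Bystander: flat gift box 100 x 70 x 35 mm. Origin: centre of the underside.
- gift_b: Bystander: gift box 80 x 80 x 45 mm. Origin: centre of the underside.
- scoop: Bystander: steel spoon lying on the counter, about 0.2 m long. Origin: near its middle, underside.
- ribbon: Bystander: ribbon spool 64 mm across, 26 mm high. Origin: centre of the underside.
Things that resemble listed ones, but are neither listed nor needed, are in the scene too. Leave any purple or yellow look-alike of the tin alone.

How it is judged (in metres and radians):
On the way, in this order (a step that is already met when the one before it is completed fails the run):
1. the tin is lifted off the counter (height (world z) of tin above 0.02 m), for 0.1 s.
2. the gate is pressed well open against the stand's eye (its tip at least 8 mm inwards) (x of gate_tip in the frame of tin below 0 m and contact force between tin and stand above 0.5 N), for 0.04 s.
3. the bar is in the crown of the hook and the gate has snapped shut (z of seat in the frame of eye_in between -0.002 and 0.008 m and x of seat in the frame of eye_in between -0.075 and 0.045 m and y of seat in the frame of eye_in between -0.03 and 0.03 m and x of gate_tip in the frame of tin above 0.003 m), for 0.1 s.
At the end, for the whole second after the job is handed in: The tin hangs by its hook: crown on the eye's bar (seat 2 mm below to 8 mm above the bar's centre height, within 30 mm sideways, within the arm's travel lengthwise), gate shut (tip at most 5 mm in), the stand carries it (over 1 N), tilt under 0.2 rad, under 0.05 m/s and 0.6 rad/s (all of step 3 and contact force between tin and stand above 1 N and angle between tin's own z axis and vertical below 0.2 rad and linear speed of tin below 0.05 m/s and angular speed of tin below 0.6 rad/s); the robot touches nothing.
It fails at once if the tin is pressed on the stand with more than 15 N (contact force between tin and stand above 15 N).
It fails at once if the tin is tipped by more than 0.6 rad, so that chocolates spill (angle between tin's own z axis and vertical above 0.6 rad).
It fails at once if a bystander is moved by more than 30 mm (distance of any of plain_tin, jar, gift_a, gift_b, scoop, ribbon from where it was at the start of the episode above 0.03 m).
It also fails if it takes over 50 s, if anything falls off the work surface, if the arm or the gripper's body presses on something with over 40 N, if the wrist force passes 120 N, or if a joint passes its speed limit or range.

ROBOT

A 6-joint arm with a two-finger parallel gripper is mounted at the origin on the work surface. World frame = base frame: x ahead of the robot, y to its left, z up, the work surface at z = 0. Lengths are in mm, angles in rad, forces in N, time in s.
With the tool pointing down it reaches from about 400 to 925 mm from the base axis. Payload 12.5 kg.
Tool frame: the origin (TCP) lies at the very end of the fingers, on their centre line; the grasp point (between the pads) lies 19 mm behind it; z points along the fingers, y is the line along which they close (so a half turn about z gives the same grasp; the last joint's range is limited). The gripper opens to 95 mm and grips with 3 to 60 N. Pads are 20 mm wide; open, the fingers measure 119 mm over their backs; the gripper's body (75 mm by 180 mm) begins 59 mm behind the grasp point.
Start: joints at [1.133, 0.491, 1.559, -0, 1.092, -0.106], TCP at [203.575, 590.935, 214.661] pointing down, gripper open.
Joint ranges: [-3.1, 3.1], [-0.84, 2.19], [0.05, 2.79], [-1.13, 4.28], [0.06, 2.93], [-2.69, 2.69]. Speed limits (rad/s): [2.22, 2.22, 2.79, 3.14, 3.14, 3.14].

INTERFACE

Orientations are given as [roll, pitch, yaw] about the fixed x, y, z axes, in that order (R = Rz(yaw) Ry(pitch) Rx(roll)).
In Python, from cell import state, read_camera, camera_info, job_done gives the robot as it stands.
- The arm moves only by the shell command python3 -m handwheel FILE, which reads ROWS from the file FILE. ROWS is 1 to 5 rows, one to a line, with the numbers parted by commas; each row has 5 numbers: dx, dy, dz in mm, then a turn about the tool's z in rad, then the opening from 0.0 (shut) to 1.0 (fully open); each row is the pose to reach, as a shift and turn from the pose commanded when the command began, along the tool's axes at that moment; what a row does not reach only later rows make up. A row lasts 1/12 s, in which the tool goes at most 41.7 mm and 0.125 rad, less where a joint would pass 70% of its speed; a pose out of reach is approached as far as the arm can. The fingers move at their own pace and stop on an object; the grip force is fixed at half the most. Time passes only in rows, so rows that do not move let the fingers close. It prints the time, the measured TCP pose, the force, the opening and the grip force at its end. Input that does not fit is refused with a message, and nothing moves.
- state(): the state, without advancing time (a new reading comes with each control period).
- read_camera(name): name is "scene" or "top" or "wrist"; returns (picture, depth): 420x560x3 uint8, red, green, blue; 420x560 float32, mm along the optical axis (not along the pixel's ray), 0 where there is no reading.
- camera_info(name): a dict with "vertical_fov" (degrees; the focal length in pixels is half the picture's height over the tangent of half this angle, whatever the lens; pixels are square), "cx", "cy" (the principal point, pixels), "origin" and "attitude" of the camera in the world. Camera axes: x right, y down, z forward; pixel columns grow to the right and rows downward; lengths in mm; the calibration is good to about 2 mm. The wrist camera is an equidistant fisheye: a pixel r from the principal point sees the ray r / f radians off the axis. A picture is of the moment at which its call begins: read the wrist's pose just before it. camera_info takes no time and is no camera call; for the wrist camera it gives the pose at the moment of the call.
- job_done(): hands the job in; it is judged then, once.
The state is a dict: "t": time; "joints": joint angles; "qvel": joint speeds; "tau": joint torques, N m; "eef_pos": TCP position; "tcp_rot": TCP orientation; "ft_force": force on the tool from outside, world axes, zero at the start; "moment": the same for the moment, N m; "opening": opening from 0.0 (shut) to 1.0 (fully open); "grip_force": force on a finger pad.
Only numpy, scipy, OpenCV 4.12 (cv2) and the standard library are available. Lean on these libraries where they do the work, as an engineer would, in place of code of your own. Each camera call takes 0.05 s, during which the arm holds its last target. There are 200 camera calls.

## Working session

There is one attempt and no reset: what is moved stays moved. The work goes in short steps, Python scripts to look and compute and a shell command to move; the robot and the scene stay as the last step left them, time stands still between calls to the robot, and variables do not carry over. Pictures are saved under pics/ and viewed, at most 10 in all, crops included, and the job is handed in when it is done.

```bash
mkdir -p pics; ls; python3 - <<'E'
from cell import *
import cv2,numpy as np
print(state())
for n in("top","scene"):
    p,d=read_camera(n);np.savez(f"pics/{n}.npz",p=p,d=d);cv2.imwrite(f"pics/{n}.png",p[...,::-1]);print(n,camera_info(n))
E
```

```text
pics
{'t': 0.0, 'joints': array([ 1.13339357e+00,  4.91513382e-01,  1.55946643e+00, -2.85687374e-06,
        1.09172723e+00, -1.05586179e-01]), 'qvel': array([ 1.41588932e-03, -9.02484539e-04,  1.97872351e-04,  9.18956915e-05,
       -2.86927947e-04,  8.32239749e-04]), 'tau': array([-1.93112348e-03, -6.12635136e+01, -2.58178157e+01,  6.91656070e-02,
        4.82964842e-02, -8.96650067e-05]), 'eef_pos': array([203.46060876, 590.68007666, 214.0846011 ]), 'tcp_rot': array([-3.14048421e+00, -1.14925517e-04,  2.80977733e+00]), 'ft_force': array([ 0.26333936, -0.38593913, -1.19759411]), 'moment': array([-0.0623896 , -0.01963342, -0.00488588]), 'grip_force': 0.0, 'opening': 0.9991115789255884}
top {'vertical_fov': 55.21237209149253, 'cx': 282.7281645965865, 'cy': 209.46889036592864, 'origin': array([ 346.82140662,    7.35192283, 1192.22964597]), 'attitude': array([-2.95074153, -0.01032941, -1.54160541])}
scene {'vertical_fov': 54.73242419892528, 'cx': 280.2711692245607, 'cy': 208.19663308366614, 'origin': array([ 896.30027423, -599.58602296, 1027.17978492]), 'attitude': array([-2.4510544 , -0.01077399,  0.54320878])}
```

View pics/top.png

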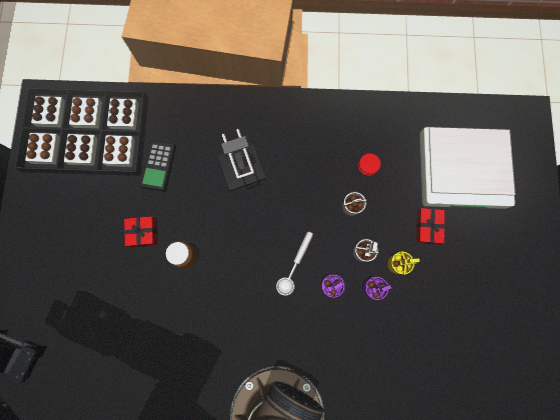

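View pics/scene.png

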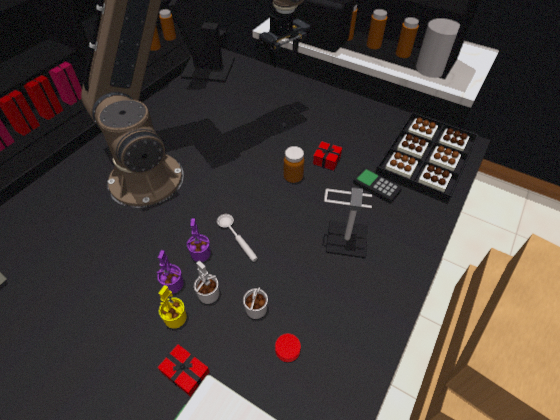

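Top view: steel tins at (367,250) and (355,203), purple at (333,286) and (377,288), yellow at (402,263). Stand at (240,160) with its staple pointing to (245,175). The tin at (367,250) (scene (206,285)) shows a hook, and the one at (355,203) only an arch. I'll confirm this in an enlarged crop.

```bash
cat > h.py <<'E'
import numpy as np,cv2
from cell import *
from scipy.spatial.transform import Rotation as Ro
def cloud(n,p,d,info=None):
    i=info or camera_info(n);H,W=d.shape;f=H/2/np.tan(np.radians(i["vertical_fov"]/2))
    u,v=np.meshgrid(np.arange(W),np.arange(H));x=(u-i["cx"])/f;y=(v-i["cy"])/f
    if n=="wrist":
        r=np.hypot(x,y);s=np.tan(r)/np.maximum(r,1e-9);x,y=x*s,y*s
    R=Ro.from_euler("xyz",i["attitude"]).as_matrix()
    return np.stack([x*d,y*d,d],-1)@R.T+i["origin"]
E
python3 - <<'E'
from h import *
ims=[]
for n,(a,b,c,e) in {"top":(200,120,270,200),"scene":(310,180,380,260)}.items():
    z=np.load(f"pics/{n}.npz");P=cloud(n,z["p"],z["d"]);np.save(f"pics/{n}_c.npy",P)
    t=(330,185,400,265) if n=="top" else (175,250,245,330)
    for (x0,y0,x1,y1) in ((a,b,c,e),t): ims.append(cv2.resize(z["p"][y0:y1,x0:x1,::-1],(350,300),interpolation=3))
cv2.imwrite("pics/crop.png",np.vstack([np.hstack(ims[:2]),np.hstack(ims[2:])]))
for n in("top","scene"):
    P=np.load(f"pics/{n}_c.npy");p=np.load(f"pics/{n}.npz")["p"].astype(int)
    for nm,(x,y) in dict(tin=(367,250),plain=(355,203),stand=(240,165)).items() if n=="top" else dict(tin=(206,285),plain=(256,303),stand=(350,220)).items():
        q=P[y-45:y+45,x-45:x+45].reshape(-1,3);
        print(n,nm,P[y,x].round())
    # stand: heights 180-210
    Q=P.reshape(-1,3);m=(abs(Q[:,2]-190)<15)&(Q[:,0]>450)&(Q[:,0]<900)&(Q[:,1]>0)&(Q[:,1]<350);print(m.sum(),Q[m].round()[::max(1,m.sum()//30)].tolist())
E
```

```text
top tin [ 452. -229.  107.]
top plain [ 593. -208.   50.]
top stand [696. 132.  56.]
556 [[754.0, 130.0, 189.0], [734.0, 165.0, 194.0], [727.0, 117.0, 201.0], [724.0, 160.0, 191.0], [719.0, 135.0, 200.0], [716.0, 142.0, 199.0], [713.0, 155.0, 198.0], [714.0, 108.0, 201.0], [710.0, 126.0, 201.0], [707.0, 147.0, 201.0], [710.0, 101.0, 198.0], [705.0, 121.0, 201.0], [703.0, 142.0, 197.0], [698.0, 162.0, 202.0], [701.0, 116.0, 199.0], [697.0, 136.0, 201.0], [693.0, 156.0, 202.0], [698.0, 111.0, 191.0], [694.0, 126.0, 195.0], [690.0, 136.0, 197.0], [688.0, 139.0, 194.0], [689.0, 138.0, 184.0], [684.0, 151.0, 179.0], [676.0, 100.0, 192.0], [668.0, 97.0, 193.0], [655.0, 137.0, 195.0], [648.0, 129.0, 193.0], [641.0, 90.0, 194.0], [632.0, 128.0, 194.0], [630.0, 100.0, 193.0], [624.0, 123.0, 194.0]]
scene tin [ 467. -247.   74.]
scene plain [ 599. -210.   47.]
scene stand [706. 123. 108.]
464 [[683.0, 153.0, 203.0], [703.0, 164.0, 200.0], [688.0, 151.0, 200.0], [635.0, 123.0, 192.0], [688.0, 142.0, 204.0], [645.0, 129.0, 187.0], [681.0, 148.0, 191.0], [661.0, 132.0, 190.0], [702.0, 146.0, 200.0], [696.0, 138.0, 201.0], [632.0, 104.0, 192.0], [721.0, 159.0, 191.0], [704.0, 133.0, 202.0], [737.0, 164.0, 192.0], [719.0, 141.0, 200.0], [718.0, 136.0, 199.0], [636.0, 85.0, 191.0], [719.0, 129.0, 199.0], [665.0, 100.0, 190.0], [646.0, 84.0, 190.0], [681.0, 105.0, 191.0], [661.0, 89.0, 190.0], [697.0, 106.0, 195.0], [684.0, 97.0, 192.0], [720.0, 113.0, 199.0], [724.0, 108.0, 202.0], [721.0, 104.0, 200.0], [705.0, 96.0, 194.0], [741.0, 122.0, 190.0], [727.0, 106.0, 193.0], [706.0, 99.0, 179.0]]
```

View pics/crop.png

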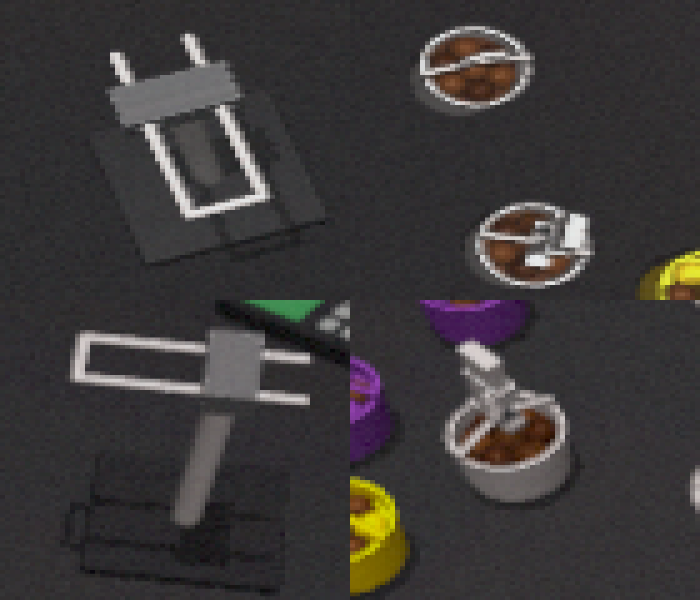

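The crop confirms it: the lower-right steel tin, top (367,250), carries a hook with a tab, while the tin at (355,203) has only its arch and ring. Next I'll measure the tin's hook and the stand from the point clouds.

```bash
python3 - <<'E'
from h import *
for n,(x,y,w) in {"top":(368,248,24),"scene":(206,280,32)}.items():
    P=np.load(f"pics/{n}_c.npy");p=np.load(f"pics/{n}.npz")["p"].astype(int)
    Q=P[y-w:y+w,x-w:x+w].reshape(-1,3);c=p[y-w:y+w,x-w:x+w].reshape(-1,3)
    grey=(c.max(1)-c.min(1)<40)&(c.max(1)>90)
    m=grey&(Q[:,2]>45)&(Q[:,2]<62);q=Q[m]
    A=np.c_[q[:,:2],np.ones(len(q))];s=np.linalg.lstsq(A,(q[:,:2]**2).sum(1),rcond=None)[0]
    print(n,"rim",m.sum(),s[:2]/2,np.sqrt(s[2]+(s[:2]**2).sum()/4))
    m=grey&(Q[:,2]>68)&(Q[:,2]<170)&(np.hypot(*(Q[:,:2]-s[:2]/2).T)<60);q=Q[m];print(q[np.argsort(-q[:,2])].round().astype(int).tolist())
    m=grey&(Q[:,2]>125)&(Q[:,2]<170)&(np.hypot(*(Q[:,:2]-s[:2]/2).T)<60);q=Q[m][:,:2].astype(np.float32)
    if len(q)>4: print("tab",cv2.minAreaRect(q))
    Q=P.reshape(-1,3);c=p.reshape(-1,3)
    m=(abs(Q[:,2]-200)<7)&(Q[:,0]>670)&(Q[:,0]<760)&(Q[:,1]>60)&(Q[:,1]<200)&(c.max(1)<170);print("head",cv2.minAreaRect(Q[m][:,:2].astype(np.float32)))
    m=(abs(Q[:,2]-192)<5)&(Q[:,0]>590)&(Q[:,0]<675)&(Q[:,1]>60)&(Q[:,1]<200);print("eye",m.sum(),cv2.minAreaRect(Q[m][:,:2].astype(np.float32)),Q[m][:,2].mean())
E
```

```text
top rim 85 [ 457.61691299 -237.45191174] 29.624373273039804
[[450, -235, 160], [456, -241, 159], [461, -236, 158], [461, -234, 158], [450, -231, 158], [448, -236, 158], [463, -234, 158], [453, -239, 157], [448, -239, 157], [458, -239, 156], [456, -239, 156], [464, -242, 156], [450, -234, 156], [448, -234, 156], [466, -239, 156], [456, -234, 156], [446, -239, 156], [453, -234, 156], [451, -239, 156], [448, -231, 156], [456, -237, 156], [464, -237, 155], [469, -242, 155], [469, -237, 155], [466, -234, 155], [461, -242, 155], [464, -240, 155], [459, -237, 154], [466, -242, 154], [453, -237, 154], [458, -234, 154], [469, -240, 154], [466, -237, 154], [459, -242, 153], [461, -240, 152], [446, -237, 152], [454, -233, 150], [446, -233, 147], [447, -232, 142], [457, -232, 141], [460, -232, 140], [447, -230, 137], [450, -230, 137], [463, -233, 136], [452, -231, 135], [460, -231, 134], [468, -234, 133], [466, -234, 133], [455, -232, 131], [447, -229, 131], [458, -232, 131], [453, -229, 130], [464, -232, 129], [456, -230, 129], [445, -240, 129], [466, -233, 127], [445, -232, 127], [450, -230, 1
[... 4156 characters left out ...]
 [461, -230, 76], [457, -250, 75], [461, -226, 75], [455, -248, 75], [451, -243, 75], [463, -246, 75], [456, -257, 74], [461, -222, 74], [438, -240, 74], [456, -253, 73], [463, -224, 73], [454, -251, 73], [463, -220, 72], [462, -228, 72], [453, -254, 72], [456, -246, 72], [465, -222, 72], [456, -259, 72], [457, -255, 72], [456, -251, 70], [453, -260, 70]]
tab ((460.1856994628906, -240.43099975585938), (12.881994247436523, 27.42291259765625), 86.09855651855469)
head ((717.7824096679688, 136.22669982910156), (56.186744689941406, 66.25611114501953), 23.383066177368164)
eye 112 ((653.5410766601562, 110.70289611816406), (57.10859680175781, 49.53704071044922), 21.090755462646484) 192.5107880028063
```

```bash

echo '-129,-72,-33,0,1
-129,-72,-33,0,1
-129,-72,-33,0,1
-129,-72,-33,0,1' > path.dat && python3 -m handwheel path.dat
echo '-129,-72,-33,0,1
-129,-72,-33,0,1
-129,-72,-33,0,1
-129,-72,-33,0,1' > path.dat && python3 -m handwheel path.dat
echo '-82,-115,0,0,1
-82,-115,0,0,1
-82,-115,0,0,1
-82,-115,0,0,1' > path.dat && python3 -m handwheel path.dat
echo '-82,-115,0,0,1
-82,-115,0,0,1
-82,-115,0,0,1
-82,-115,0,0,1' > path.dat && python3 -m handwheel path.dat
echo '-45,-164,10,-0.1,0.45
-45,-164,10,-0.2,0.45
-45,-164,10,-0.2,0.45
-45,-164,10,-0.2,0.45
-45,-164,10,-0.2,0.45' > path.dat && python3 -m handwheel path.dat
```

```text
t: 0.43
eef_pos: [303.7, 478.6, 248.2]
tcp_rot: [-3.141, 0.0, 2.809]
ft_force: [-0.7, -0.1, 0.3]
opening: 1.002
grip_force: 0.0
t: 0.77
eef_pos: [402.4, 368.3, 281.4]
tcp_rot: [3.141, 0.001, 2.809]
ft_force: [-0.3, 0.1, 0.3]
opening: 0.998
grip_force: 0.0
t: 1.1
eef_pos: [441.2, 231.6, 280.5]
tcp_rot: [-3.141, -0.0, 2.808]
ft_force: [0.2, 0.0, 0.1]
opening: 0.997
grip_force: 0.0
t: 1.43
eef_pos: [481.5, 96.2, 280.5]
tcp_rot: [-3.141, 0.0, 2.808]
ft_force: [0.6, 0.2, -0.1]
opening: 1.001
grip_force: 0.0
t: 1.85
eef_pos: [469.2, -74.6, 270.1]
tcp_rot: [-3.141, -0.001, 3.006]
ft_force: [0.4, 1.1, -0.6]
opening: 0.707
grip_force: 0.0
```

```bash

echo '-12,-164,20,0,0.45
-12,-164,20,0,0.45
-12,-164,20,0,0.45
-12,-164,20,0,0.45
-12,-164,20,0,0.45' > path.dat && python3 -m handwheel path.dat
python3 - <<'E'
from h import *
i=camera_info("wrist");print(i,state()["eef_pos"]);p,d=read_camera("wrist");cv2.imwrite("pics/w1.png",p[...,::-1])
Q=cloud("wrist",p,d,i).reshape(-1,3);c=p.reshape(-1,3).astype(int)
np.savez("pics/w1.npz",p=p,d=d,Q=Q)
g=(c.max(1)-c.min(1)<40)&(c.max(1)>90)&(np.hypot(Q[:,0]-459,Q[:,1]+239)<45)
m=g&(Q[:,2]>45)&(Q[:,2]<62);q=Q[m]
A=np.c_[q[:,:2],np.ones(len(q))];s=np.linalg.lstsq(A,(q[:,:2]**2).sum(1),rcond=None)[0];print("rim",m.sum(),s[:2]/2)
m=g&(Q[:,2]>151)&(Q[:,2]<163);print("tab",m.sum(),cv2.minAreaRect(Q[m][:,:2].astype(np.float32)),Q[m].mean(0))
E
```

```text
t: 2.27
eef_pos: [459.6, -239.1, 249.3]
tcp_rot: [-3.141, -0.001, 3.006]
ft_force: [-0.1, -0.2, -1.2]
opening: 0.455
grip_force: 0.0
{'vertical_fov': 65.70646984690485, 'cx': 277.8635732458037, 'cy': 210.1161410594336, 'origin': array([ 390.68889784, -229.12779914,  418.96728415]), 'attitude': array([2.88973292e+00, 2.86631287e-04, 1.43568444e+00])} [ 459.6480361  -239.11399966  249.30596722]
rim 644 [ 457.9342414  -239.51281306]
tab 339 ((457.73541259765625, -239.402099609375), (9.881101608276367, 24.043323516845703), 77.326171875) [ 457.15178838 -239.25771006  156.35946005]
```

View pics/w1.png

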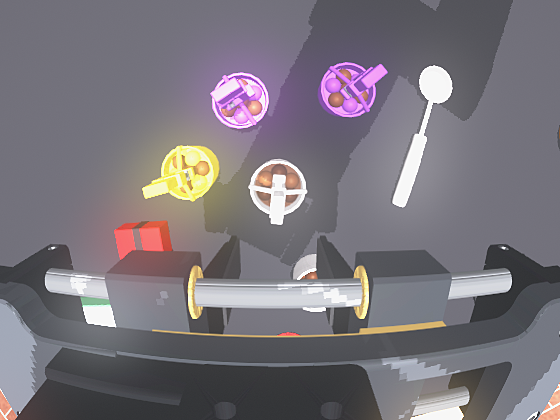

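Wrist view: the steel tin is at (278,190) with its tab at (278,205). The fit gives a 10 x 24 mm tab centred at (457.7, -239.4) with a yaw of about -0.22. The fingers have clear space around it.

```bash

echo '2,-0.5,30,0.08,0.4
2,-0.5,60,0.08,0.4
2,-0.5,90,0.08,0.4
2,-0.5,110,0.08,0.4
2,-0.5,120,0.08,0.4' > path.dat && python3 -m handwheel path.dat
echo '0,0,0,0,0.4
0,0,0,0,0
0,0,0,0,0
0,0,0,0,0
0,0,0,0,0' > path.dat && python3 -m handwheel path.dat
echo '0,0,0,0,0
0,0,0,0,0
0,0,0,0,0' > path.dat && python3 -m handwheel path.dat
```

```text
t: 2.73
eef_pos: [457.5, -232.4, 128.4]
tcp_rot: [3.14, -0.003, 2.931]
ft_force: [1.1, -0.6, 1.1]
opening: 0.4
grip_force: 0.0
t: 3.15
eef_pos: [458.6, -234.4, 131.7]
tcp_rot: [-3.141, 0.002, 2.93]
ft_force: [-0.6, -0.9, 1.0]
opening: 0.18
grip_force: 0.3
t: 3.4
eef_pos: [458.1, -234.2, 130.8]
tcp_rot: [3.141, 0.0, 2.93]
ft_force: [-1.3, 0.8, 1.2]
opening: 0.105
grip_force: 30.0
```

```bash

echo '0,0,-10,0,0
0,0,-30,0,0
0,0,-60,0,0
0,0,-85,0,0
0,0,-90,0,0' > path.dat && python3 -m handwheel path.dat
echo '0,0,0,0,0
0,0,0,0,0
0,0,0,0,0' > path.dat && python3 -m handwheel path.dat
python3 - <<'E'
from h import *
for k in range(2):
  i=camera_info("wrist");s=state();print(s["eef_pos"],s["tcp_rot"],s["ft_force"],s["joints"]);p,d=read_camera("wrist")
Q=cloud("wrist",p,d,i).reshape(-1,3);c=p.reshape(-1,3).astype(int)
e=s["eef_pos"]
g=(c.max(1)-c.min(1)<40)&(c.max(1)>90)&(np.hypot(*(Q[:,:2]-e[:2]).T)<50)
m=g&(Q[:,2]>e[2]-90)&(Q[:,2]<e[2]-68);q=Q[m]
A=np.c_[q[:,:2],np.ones(len(q))];r=np.linalg.lstsq(A,(q[:,:2]**2).sum(1),rcond=None)[0];print("rim",m.sum(),r[:2]/2,np.sqrt(r[2]+(r[:2]**2).sum()/4),np.percentile(q[:,2],[5,50,95]))
cv2.imwrite("pics/w2.png",p[...,::-1])
E
```

```text
t: 3.82
eef_pos: [459.1, -234.9, 224.7]
tcp_rot: [-3.14, 0.005, 2.93]
ft_force: [-0.7, 0.3, -2.1]
opening: 0.103
grip_force: 30.0
t: 4.07
eef_pos: [457.6, -233.8, 219.2]
tcp_rot: [3.141, -0.002, 2.93]
ft_force: [-0.1, -0.1, -2.8]
opening: 0.104
grip_force: 30.0
[ 457.56535087 -233.84668759  219.20176768] [ 3.14058361e+00 -2.22294399e-03  2.92976947e+00] [-0.08439519 -0.0661061  -2.79160042] [-6.01109791e-01  3.29348774e-01  1.82021451e+00  1.07193000e-04
  9.94468955e-01 -1.96014033e+00]
[ 457.6074843  -233.89148597  219.1709322 ] [ 3.14051940e+00 -2.39244648e-03  2.92975534e+00] [-0.12376973  0.94310639 -3.75470036] [-6.01132889e-01  3.29536189e-01  1.82001268e+00  1.01282814e-04
  9.94664558e-01 -1.96014591e+00]
rim 1640 [ 456.27694015 -232.9814061 ] 25.81512936686036 [131.9548855  139.23558988 144.08477195]
```

View pics/w2.png

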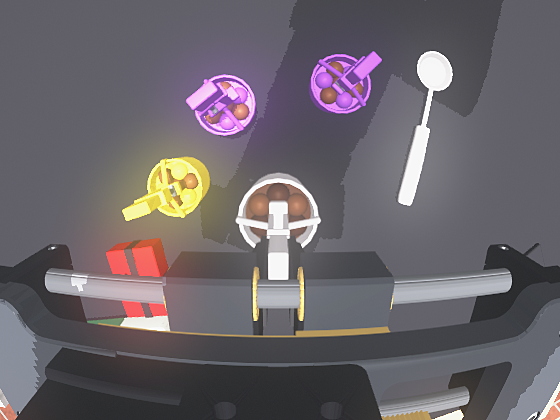

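Wrist view: the tin is held upright by the tab at (278,240), and nothing else was disturbed. Next I'll carry it to a standoff in front of the eye.

```bash

echo '-3,25,-1,0,0
-8,60,-1,0,0
-12,95,-1,0,0
-16,130,-1,0,0
-20,163,-1,0,0' > path.dat && python3 -m handwheel path.dat
echo '-4,35,-1,0,0
-8,70,-1,0,0
-12,105,-1,0,0
-17,140,-1,0,0
-20,163,-1,0,0' > path.dat && python3 -m handwheel path.dat
echo '0,0,0,-0.1,0
0,0,0,-0.22,0
0,0,0,-0.34,0
0,0,0,-0.46,0
0,0,0,-0.58,0' > path.dat && python3 -m handwheel path.dat
echo '0,0,0,0,0
0,0,0,0,0
0,0,0,0,0
0,0,0,0,0' > path.dat && python3 -m handwheel path.dat
python3 - <<'E'
from h import *
for k in range(2):
  i=camera_info("wrist");s=state();print(s["eef_pos"],s["tcp_rot"],s["ft_force"]);p,d=read_camera("wrist")
cv2.imwrite("pics/w3.png",p[...,::-1])
p,d=read_camera("top");P=cloud("top",p,d);p2,d2=read_camera("scene");P2=cloud("scene",p2,d2)
np.savez("pics/s3.npz",P=P,P2=P2,p=p,p2=p2)
for Q in(P.reshape(-1,3),P2.reshape(-1,3)):
  for a in (.36,.39):
    u=np.array([np.cos(a),np.sin(a)]);w=np.array([-u[1],u[0]])
    m=(abs(Q[:,2]-192)<6)&(abs((Q[:,:2]-[650,111])@u)<26)&(abs((Q[:,:2]-[650,111])@w)<32)
    q=Q[m][:,:2]-[650,111];f=q[abs(q@w)<14];b=f[(f@u)<0]
    print(a,m.sum(),"bar u",np.percentile(b@u,[5,50,95]).round(1),"slope",np.polyfit(b@w,b@u,1)[0].round(3),"w",np.percentile(q@w,[2,98]).round(1))
x=p2[150:260,270:410,::-1];cv2.imwrite("pics/s3.png",cv2.resize(x,(700,550),interpolation=3))
E
```

```text
t: 4.58
eef_pos: [512.0, -77.3, 220.7]
tcp_rot: [3.141, -0.002, 2.929]
ft_force: [0.6, 0.1, -3.2]
opening: 0.105
grip_force: 30.0
t: 5.0
eef_pos: [566.2, 78.9, 221.5]
tcp_rot: [3.141, -0.001, 2.931]
ft_force: [0.6, -0.9, -3.1]
opening: 0.101
grip_force: 30.0
t: 5.42
eef_pos: [565.5, 76.2, 221.4]
tcp_rot: [3.141, -0.002, -2.767]
ft_force: [0.1, 0.5, -2.2]
opening: 0.104
grip_force: 30.0
t: 5.75
eef_pos: [565.7, 76.1, 222.3]
tcp_rot: [3.141, -0.0, -2.776]
ft_force: [0.2, 0.4, -3.6]
opening: 0.105
grip_force: 30.0
[565.71992106  76.05269793 222.33196913] [ 3.14132992e+00 -3.90034048e-04 -2.77626713e+00] [ 0.18481224  0.38041461 -3.56202602]
[565.71915228  76.03972878 222.40963271] [ 3.14138884e+00 -2.98089828e-04 -2.77563487e+00] [-0.15296574  0.0681462  -3.67726359]Traceback (most recent call last):
  File "<stdin>", line 12, in <module>
    return _quantile_unchecked(
        a, q, axis, out, overwrite_input, method, keepdims, weights)
    return _ureduce(a,
                    func=_quantile_ureduce_func,
    ...<5 lines>...
                    overwrite_input=overwrite_input,
                    method=method)
    r = func(a, **kwargs)
    result = _quantile(arr,
                       quantiles=q,
    ...<2 lines>...
                       out=out,
                       weights=wgt)
    slices_having_nans = np.isnan(arr[-1, ...])
                                  ~~~^^^^^^^^^
IndexError: index -1 is out of bounds for axis 0 with size 0
```

```bash
python3 - <<'E'
from h import *
z=np.load("pics/s3.npz");P2=z["P2"];p2=z["p2"]
for nm,Q in(("top0",np.load("pics/top_c.npy").reshape(-1,3)),("scene0",np.load("pics/scene_c.npy").reshape(-1,3)),("scene",P2.reshape(-1,3))):
  for a in (.365,.39):
    u=np.array([np.cos(a),np.sin(a)]);w=np.array([-u[1],u[0]])
    m=(abs(Q[:,2]-192)<6)&(abs((Q[:,:2]-[650,111])@u)<30)&(abs((Q[:,:2]-[650,111])@w)<32)
    q=Q[m][:,:2]-[650,111];f=q[abs(q@w)<14];b=f[(f@u)<0]
    if len(b)<5: print(nm,m.sum(),len(b));continue
    L=q[(q@w)>17];R=q[(q@w)<-17];L,R=[x[(x@u)>-15] for x in(L,R)]
    print(nm,a,m.sum(),"bar u",np.percentile(b@u,[5,50,95]).round(1),"slope",np.polyfit(b@w,b@u,1)[0].round(3),"rods w",[(np.median(x@w).round(1),np.polyfit(x@u,x@w,1)[0].round(3)) for x in(L,R) if len(x)>3])
x=p2[150:260,270:410,::-1];cv2.imwrite("pics/s3.png",cv2.resize(x,(700,550),interpolation=3))
E
```

```text
top0 0.365 149 bar u [-25.1 -22.6 -19.7] slope -0.006 rods w [(np.float64(20.8), np.float64(0.019)), (np.float64(-19.9), np.float64(-0.002))]
top0 0.39 150 bar u [-25.2 -22.5 -19.6] slope 0.029 rods w [(np.float64(20.4), np.float64(-0.006)), (np.float64(-20.2), np.float64(-0.01))]
scene0 0.365 126 bar u [-25.  -21.7 -18.5] slope 0.084 rods w [(np.float64(18.7), np.float64(0.007)), (np.float64(-21.8), np.float64(0.028))]
scene0 0.39 126 bar u [-25.  -21.7 -18.9] slope 0.081 rods w [(np.float64(18.7), np.float64(0.004)), (np.float64(-22.4), np.float64(0.011))]
scene 0.365 127 bar u [-25.  -22.1 -18.8] slope 0.04 rods w [(np.float64(18.2), np.float64(-0.006)), (np.float64(-22.4), np.float64(0.022))]
scene 0.39 127 bar u [-24.9 -22.1 -18.9] slope 0.064 rods w [(np.float64(18.4), np.float64(0.002)), (np.float64(-22.6), np.float64(0.007))]
```

View pics/s3.png

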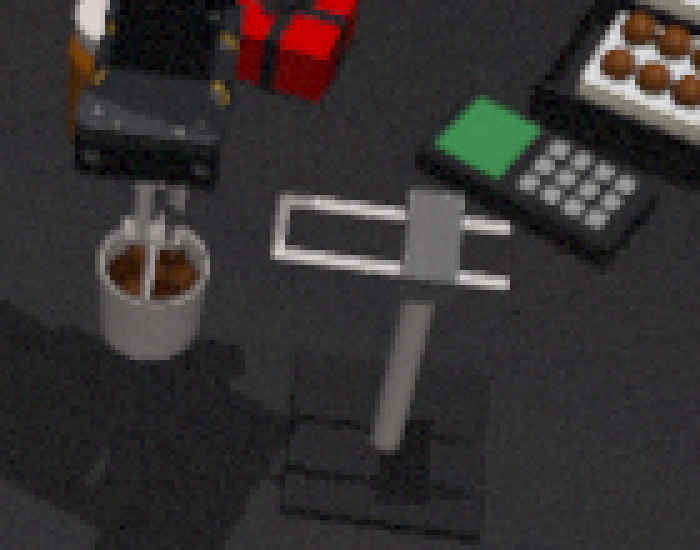

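Enlarged scene view: the tin hangs upright from the gripper at crop (150,280), and the eye's front bar is at (282,225), ahead and level with the hook. I'll check the heights before approaching.

```bash
python3 - <<'E'
from h import *
z=np.load("pics/s3.npz")
for k,kp in(("P2","p2"),("P","p")):
    Q=z[k].reshape(-1,3);c=z[kp].reshape(-1,3).astype(int)
    g=(c.max(1)-c.min(1)<40)&(c.max(1)>90)&(np.hypot(Q[:,0]-565,Q[:,1]-76)<36)
    for r in((80,135),(135,152),(152,185)):
        m=g&(Q[:,2]>r[0])&(Q[:,2]<r[1]);print(k,r,m.sum(),np.percentile(Q[m][:,2],[2,50,98]).round(1) if m.sum() else "",Q[m].mean(0).round(1) if m.sum() else "")
    m=g&(Q[:,2]>140)&(Q[:,2]<151);q=Q[m]
    if len(q)>10:
        A=np.c_[q[:,:2],np.ones(len(q))];s=np.linalg.lstsq(A,(q[:,:2]**2).sum(1),rcond=None)[0];print("rim",s[:2]/2,np.sqrt(s[2]+(s[:2]**2).sum()/4))
print(state()["eef_pos"],state()["ft_force"])
E
echo '-12,0,0,0,0
-24,0,0,0,0
-34,0,0,0,0
-40,0,0,0,0
-42,0,0,0,0' > path.dat && python3 -m handwheel path.dat
echo '0,0,0,0,0
0,0,0,0,0' > path.dat && python3 -m handwheel path.dat
```

```text
P2 (80, 135) 131 [ 96.2 116.6 134. ] [576.6  53.5 116.5]
P2 (135, 152) 132 [135.5 143.4 149.5] [571.3  67.9 142.8]
P2 (152, 185) 74 [156.8 171.6 183.3] [566.8  70.7 170.3]
rim [566.60217755  76.00465568] 28.95629992889394
P (80, 135) 0  
P (135, 152) 0  
P (152, 185) 0  
[565.74654975  76.08110357 222.59651502] [ 0.27744439  0.06942603 -2.88397153]
t: 6.37
eef_pos: [605.6, 91.5, 222.3]
tcp_rot: [3.141, -0.0, -2.773]
ft_force: [-0.4, -0.2, -4.1]
opening: 0.106
grip_force: 30.0
t: 6.53
eef_pos: [604.6, 91.1, 222.5]
tcp_rot: [3.141, -0.0, -2.773]
ft_force: [-0.1, -0.7, -2.6]
opening: 0.1
grip_force: 30.0
```

```bash
for k in 1; do :; done
echo '-3,0,0,0,0
-6,0,0,0,0
-9,0,0,0,0' > path.dat && python3 -m handwheel path.dat | egrep 'eef|force'
echo '-1,0,0,0,0
-2,0,0,0,0
-3,0,0,0,0
-3,0,0,0,0' > path.dat && python3 -m handwheel path.dat | egrep 'eef|force'
echo '-1,0,0,0,0
-2,0,0,0,0
-3,0,0,0,0
-3,0,0,0,0' > path.dat && python3 -m handwheel path.dat | egrep 'eef|force'
```

```text
eef_pos: [613.5, 94.4, 222.8]
ft_force: [0.4, 0.6, -1.8]
grip_force: 30.0
eef_pos: [616.3, 95.6, 222.6]
ft_force: [0.2, -0.3, -2.7]
grip_force: 30.0
eef_pos: [618.7, 96.5, 222.5]
ft_force: [-2.4, -1.5, -2.8]
grip_force: 30.0
```

```bash

echo '-1,0,0,0,0
-2,0,0,0,0
-2,0,0,0,0' > path.dat && python3 -m handwheel path.dat | egrep 'eef|force'
echo '-1,0,0,0,0
-2,0,0,0,0
-2,0,0,0,0' > path.dat && python3 -m handwheel path.dat | egrep 'eef|force'
```

```text
eef_pos: [620.7, 97.3, 222.5]
ft_force: [-2.3, -1.9, -4.0]
grip_force: 30.0
eef_pos: [622.6, 98.0, 222.5]
ft_force: [-3.8, -1.5, -2.9]
grip_force: 30.0
```

```bash

echo '-1,0,0,0,0
-2,0,0,0,0
-2,0,0,0,0' > path.dat && python3 -m handwheel path.dat | egrep 'eef|force'
echo '-1,0,0,0,0
-2,0,0,0,0
-2,0,0,0,0' > path.dat && python3 -m handwheel path.dat | egrep 'eef|force'
echo '-1,0,0,0,0
-1.5,0,0,0,0
-1.5,0,0,0,0' > path.dat && python3 -m handwheel path.dat | egrep 'eef|force'
```

```text
eef_pos: [624.4, 98.7, 222.4]
ft_force: [-5.6, -2.4, -3.7]
grip_force: 30.0
eef_pos: [626.1, 99.4, 222.3]
ft_force: [-4.6, -1.0, -4.5]
grip_force: 30.0
eef_pos: [627.3, 99.9, 222.2]
ft_force: [-6.2, -2.3, -4.1]
grip_force: 30.0
```

```bash

echo '-1,0,0,0,0
-1.5,0,0,0,0
-1.5,0,0,0,0' > path.dat && python3 -m handwheel path.dat | egrep 'eef|force'
echo '0,0,1.5,0,0
0,0,3,0,0
0,0,4,0,0
0,0,5,0,0
0,0,5,0,0' > path.dat && python3 -m handwheel path.dat | egrep 'eef|force'
```

```text
eef_pos: [628.7, 100.5, 222.1]
ft_force: [-5.6, -2.2, -5.0]
grip_force: 30.0
eef_pos: [629.1, 100.6, 217.3]
ft_force: [-4.3, -1.5, -6.3]
grip_force: 30.0
```

```bash

echo '0,0,1.5,0,0
0,0,3,0,0
0,0,4,0,0
0,0,5,0,0
0,0,5,0,0' > path.dat && python3 -m handwheel path.dat | egrep 'eef|force'
echo '0,0,1,0,0
0,0,2,0,0
0,0,3,0,0
0,0,4,0,0
0,0,4,0,0' > path.dat && python3 -m handwheel path.dat | egrep 'eef|force'
```

```text
eef_pos: [629.3, 100.6, 212.5]
ft_force: [-3.1, -0.9, -4.3]
grip_force: 30.0
eef_pos: [629.7, 100.7, 208.6]
ft_force: [-0.5, -0.0, -2.8]
grip_force: 30.0
```

```bash

echo '0,0,1,0,0
0,0,2,0,0
0,0,3,0,0
0,0,4,0,0
0,0,4,0,0' > path.dat && python3 -m handwheel path.dat | egrep 'eef|force'
echo '0,0,1,0,0
0,0,2,0,0
0,0,2,0,0' > path.dat && python3 -m handwheel path.dat | egrep 'eef|force'
```

```text
eef_pos: [629.2, 100.6, 204.4]
ft_force: [0.1, 0.3, -3.2]
grip_force: 30.0
eef_pos: [629.2, 100.6, 202.4]
ft_force: [0.5, -0.2, -2.5]
grip_force: 30.0
```

```bash

echo '0,0,0.7,0,0
0,0,1.2,0,0
0,0,1.2,0,0' > path.dat && python3 -m handwheel path.dat | egrep 'eef|force'
echo '0,0,0.7,0,0
0,0,1.2,0,0
0,0,1.2,0,0' > path.dat && python3 -m handwheel path.dat | egrep 'eef|force'
```

```text
eef_pos: [629.2, 100.5, 201.3]
ft_force: [0.2, -0.2, -2.6]
grip_force: 30.0
eef_pos: [629.3, 100.6, 200.4]
ft_force: [-1.5, 0.1, -1.0]
grip_force: 30.0
```

```bash

echo '0,0,0.4,0,0
0,0,0.7,0,0
0,0,0.7,0,0' > path.dat && python3 -m handwheel path.dat | egrep 'eef|force'
python3 - <<'E'
from h import *
for k in range(2):
  s=state();print(s["eef_pos"],s["ft_force"],s["moment"]);p,d=read_camera("scene")
cv2.imwrite("pics/s4.png",cv2.resize(p[150:260,270:410,::-1],(700,550),interpolation=3))
E
```

```text
eef_pos: [629.3, 100.5, 200.2]
ft_force: [-3.5, -1.9, 5.0]
grip_force: 30.0
[629.32668066 100.54899711 200.20903334] [-3.5344066  -1.87697405  5.04677308] [ 0.03690577  0.34559651 -0.00092251]
[629.32139555 100.54902926 200.17093925] [-1.81559156 -1.11363306  5.7497444 ] [-0.00577991  0.46592063  0.02390882]
```

View pics/s4.png

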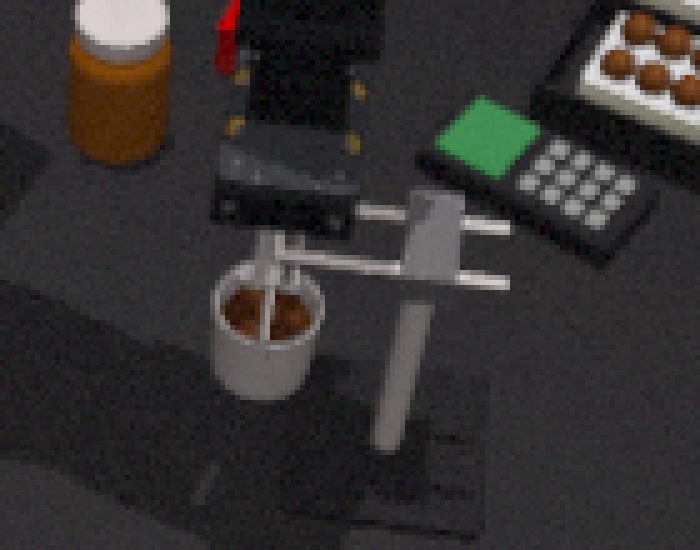

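Enlarged view: the hook sits over the front bar at crop (280,250) and the tin is upright at (268,330). The crown now carries load, about 8 N upward. I'll ease that slightly before releasing.

```bash

echo '0.5,0,-0.6,0,0
1,0,-0.6,0,0
1,0,-0.6,0,0' > path.dat && python3 -m handwheel path.dat | egrep 'eef|force'
echo '0,0,0,0,0
0,0,0,0,0' > path.dat && python3 -m handwheel path.dat | egrep 'eef|force'
```

```text
eef_pos: [628.9, 100.3, 200.4]
ft_force: [3.1, 1.1, 1.6]
grip_force: 30.0
eef_pos: [628.8, 100.3, 200.4]
ft_force: [5.6, 1.1, 1.7]
grip_force: 30.0
```

```bash

echo '-0.6,0,0,0,0
-0.6,0,0,0,0
-0.6,0,0,0,0' > path.dat && python3 -m handwheel path.dat | egrep 'eef|force'
```

```text
eef_pos: [628.9, 100.4, 200.3]
ft_force: [1.5, 0.8, 4.3]
grip_force: 30.0
```

```bash

echo '0,0,-0.3,0,0.0
0,0,-0.3,0,0.15
0,0,-0.3,0,0.2
0,0,-0.3,0,0.25
0,0,-0.3,0,0.3' > path.dat && python3 -m handwheel path.dat | egrep 'eef|force|open'
echo '0,0,0,0,0.35
0,0,0,0,0.4
0,0,0,0,0.4
0,0,0,0,0.4' > path.dat && python3 -m handwheel path.dat | egrep 'eef|force|open'
echo '0,0,-10,0,0.4
0,0,-25,0,0.4
0,0,-45,0,0.4
0,0,-70,0,0.4
0,0,-90,0,0.4' > path.dat && python3 -m handwheel path.dat | egrep 'eef|force|open'
echo '30,0,-20,0,0.4
60,0,-40,0,0.4
90,0,-60,0,0.4
120,0,-60,0,0.4
150,0,-60,0,0.4' > path.dat && python3 -m handwheel path.dat | egrep 'eef|force|open'
python3 - <<'E'
from h import *
def look():
    p,d=read_camera("scene");return p,cloud("scene",p,d)
R=[]
for k in range(16):
    p,P=look()
    Q=P.reshape(-1,3);c=p.reshape(-1,3).astype(int)
    m=(c.max(1)-c.min(1)<40)&(c.max(1)>90)&(np.hypot(Q[:,0]-629,Q[:,1]-101)<40)&(Q[:,2]>60)&(Q[:,2]<120);R.append(np.r_[state()["t"],Q[m].mean(0)])
print(np.round(R,1)[::3]);cv2.imwrite("pics/s5.png",cv2.resize(p[150:260,270:410,::-1],(700,550),interpolation=3))
E
```

```text
eef_pos: [628.5, 100.3, 200.1]
ft_force: [0.0, 0.2, -0.1]
opening: 0.267
grip_force: 0.0
eef_pos: [628.8, 100.4, 200.4]
ft_force: [-0.3, -0.1, 0.4]
opening: 0.397
grip_force: 0.0
eef_pos: [628.9, 100.4, 292.9]
ft_force: [0.0, 0.6, -0.3]
opening: 0.401
grip_force: 0.0
eef_pos: [487.7, 46.1, 352.2]
ft_force: [0.2, -0.2, 0.0]
opening: 0.396
grip_force: 0.0
[[ 14.  638.8  83.7 101.3]
 [ 14.2 639.1  84.5 102.3]
 [ 14.3 639.3  84.3 101.9]
 [ 14.5 639.5  83.8 101.1]
 [ 14.6 639.3  84.5 101.8]
 [ 14.8 639.3  84.5 102.1]]
```

View pics/s5.png

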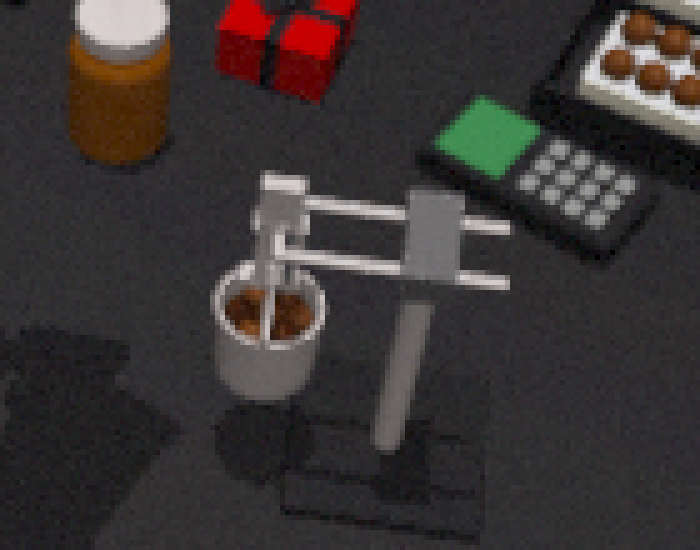

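Enlarged view: the tin hangs upright from the bar at crop (280,235), steady and with the gripper clear. I'll let it settle a little longer, then hand in.

```bash

for k in 1 2 3 4 5 6 7 8; do echo '0,0,0,0,0.4
0,0,0,0,0.4
0,0,0,0,0.4
0,0,0,0,0.4
0,0,0,0,0.4' > path.dat && python3 -m handwheel path.dat | egrep '^t:' ; done
python3 -c "
from cell import *
print(job_done())"
```

```text
t: 15.18
t: 15.6
t: 16.02
t: 16.43
t: 16.85
t: 17.27
t: 17.68
t: 18.1
the job is handed in; nothing more can be done
None
```

The tin is hanging upright and still from the stand's eye, with the robot clear, and I handed the job in at 18.1 s; no verdict came back. Forces stayed below about 9 N by the wrist readings, and the gate's snap shut was felt (its push dropped to zero) rather than seen.

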